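Turn a varnish-sample board over the binder's arches

TASK

The varnish-sample binder lies open on the bench. With the fingertips, push up the top sample board of the right-hand pile by its honey-yellow tab, turn it over the two steel arches and lay it down flat on the left-hand pile, so that the next shade shows. Turn it gently, without pinching it or flinging it over, leave the board beneath in its place, do not drag or lift the binder, and leave the things around it alone.

Things in the scene. Friction and masses are not known exactly. Their poses are not given: they have to be found in the camera images.
- binder: Open two-arch ring binder (loose, 1.1 kg) of maple sample boards. Origin: on the bench under the middle of its spine; x along the spine (roughly away from the robot), y to the left-hand pile, z up. Black covers 176 mm along x, 4 mm thick, out to y = -133 and +133 mm. Boards lie from 10 to 128 mm either side of the spine, x = -80 to +80 mm, both piles 27 mm high (the top board lies above that).
- arches (a point): On the spine between the tops of the two steel arches, 50 mm above the bench, at binder x = 0, y = 0. The arches (4 mm wire) stand at binder x = -40 and +40 mm, with posts at y = -20 and +20 mm and tops 52 mm above the bench. Axes as the binder's.
- leaf (a joint): Angle of the top board about an axis along binder x at y = 0, 30 mm above the bench: 0 = flat on the right-hand pile (it may start a little raised), 1.57 = upright, 3.14 = flat on the left-hand pile. Its holes are tight on the arches: it stays at whatever angle it is left, must be pushed all the way down, and takes less than 1 N at the tab. It weighs about 50 g.
- leaf_tab (a point): Middle of the top board's honey-yellow tab, 139 mm from the turning axis, in the board's mid-plane. The tab is 42 mm long (binder x from -76 to -34 mm), 4 mm thick and sticks out from 128 to 150 mm from the axis. Flat on the right, its underside is 28 mm above the bare bench, past the covers' edge. Axes: as the binder's with the board flat on the right, turning with the board.
- left_pile (a point): Middle of the top of the left-hand pile, 27 mm above the bench, at binder x = 0, y = +77 mm, axes as the binder's. Lying here, the turned board (160 mm long, 4 mm thick, mid-plane through the turning axis) has its upper side 32 mm above the bench. Other boards' tabs stick out to 150 mm at binder x = 0 and x = +55 mm, each 42 mm long, on both sides.
- leaf_front: The varnished face of the top board (honey-yellow patch, 1.5 mm layer, its edges 3 mm inside the board's), facing up at the start and down at the end. Origin on the turning axis, axes as point leaf_tab. Pressing on it and on leaf_back at once counts as pinching.
- leaf_back: The bare maple back of the top board with the tab's lower layer (2.5 mm), facing down at the start and up at the end. Origin on the turning axis, axes as point leaf_tab.
- next_leaf (a joint): Turning angle of the board beneath (amber patch, amber tab), same sense as joint leaf; 0 = flat on the right-hand pile, where it must stay.
- next_tab (a point): Middle of the amber tab of the board beneath: 42 mm long, centred at binder x = 0, 139 mm from the spine, 4 mm thick, its underside 23 mm above the bench.
- jar: Bystander: dark red varnish jar with a red lid, 62 mm across, 62 mm high, loose. Origin: centre of its underside.
- bottle: Bystander: dark brown bottle with a white cap, 60 mm across, 135 mm high, loose, beyond the far end of the spine. Origin: centre of its underside.
- block: Bystander: cork sanding block 60 x 90 x 34 mm, loose. Origin: centre of its underside.
- brush: Bystander: brush 170 mm long lying on the bench at the near end of the binder, loose. Origin: under its middle.

How it is judged:
By the outcome, as a careful person would: the job done as asked, in the order asked, and still so for the second after the job is handed in, with the robot touching nothing.
It also fails if it takes over 45 s, if anything falls off the work surface, if the arm or the gripper's body presses on something with over 40 N, if the wrist force passes 120 N, or if a joint passes its speed limit or range.

ROBOT

A 7-joint arm with a two-finger parallel gripper is mounted at the origin on the work surface. World frame = base frame: x ahead of the robot, y to its left, z up, the work surface at z = 0. Lengths are in m, angles in rad, forces in N, time in s.
With the tool pointing down it reaches from about 0.35 to 0.9 m from the base axis. Payload 8.1 kg.
Tool frame: the origin (TCP) lies where the fingers leave the gripper's body, on its centre line; the fingertips stand 66 mm ahead of it and the grasp point (between the pads) lies 47 mm ahead of it (arm.tip_reach is the distance from the TCP to the fingertips, in m); z points along the fingers, y is the direction in which the jaws open and shut (so a half turn about z gives the same grasp; the last joint's range is limited). The gripper opens to 92 mm and grips with 3 to 60 N. Pads are 19 mm wide; open, the fingers measure 130 mm over their backs; the gripper's body (75 mm by 190 mm) begins 47 mm behind the grasp point.
Start: joints at [-1.429, 0.434, 0.025, 1.573, -0.012, 1.134, -0.075], TCP at [0.152, 0.606, 0.292] pointing down, gripper open.
Joint ranges: [-2.62, 2.62], [-0.44, 2.09], [-1.27, 1.32], [0.08, 2.57], [-1.32, 4.46], [0.12, 2], [-2.74, 2.74]. Speed limits (rad/s): [2.22, 2.22, 3.01, 3.01, 3.14, 3.14, 3.14].

INTERFACE

Orientations are given as a rotation vector (axis times angle).
In Python, from cell import arm gives the robot as it stands.
- The arm moves only by the tool carry_out, never from a script. Its argument "plan" is a list of rows, each a list of 5 numbers: the shift along the world's x, y, z in cm, then the turn about the world's z in rad, then the finger opening in cm, from 0 to 9.18. In form: [[tx, ty, tz, spin, fingers], ...]. A call has 1 to 20 rows; each row is the pose to reach, as a shift and turn from the pose measured when the call began; what a row does not reach only later rows make up. A row lasts 1/10 s, in which the tool goes at most 50 mm and 8.59 degrees, less where a joint would pass 70% of its speed; a pose out of reach is approached as far as the arm can. A call with a gripper value outside its range is refused whole. The fingers move at their own pace and stop on an object; "squeeze" is the grip in N (left out, the last holds). Time passes only in rows, so rows that repeat a pose let the fingers close. It gives the time, the measured TCP pose, the force and the opening at its end, in the units of the state.
- arm.observe(): the state, without advancing time (a new reading comes with each control period).
- arm.get_image(name): name is "scene" or "top"; returns (picture, depth): 480x640x3 uint8, red, green, blue; 480x640 float32, m along the optical axis (not along the pixel's ray), 0 where there is no reading.
- arm.get_calibration(name): a dict with "intrinsics" (3x3 intrinsics, pixels), "rvec" (rotation vector, rad) and "tvec" (3), from world to camera coordinates, as OpenCV has them. Camera axes: x right, y down, z forward; pixel columns grow to the right and rows downward; lengths in m; the calibration is good to about 2 mm. A picture is of the moment at which its call begins. get_calibration takes no time and is no camera call.
- arm.sign_off(): hands the job in, once; it reports no verdict.
The state is a dict: "clock": time; "joints": joint angles; "dq": joint speeds; "joint_efforts": joint torques, N m; "position": TCP position; "ee_rot": TCP orientation; "force": force on the tool from outside, world axes, zero at the start; "ft_torque": the same for the moment, N m; "width": opening from 0.0 (shut) to 1.0 (fully open).
Only numpy, scipy, OpenCV 4.12 (cv2) and the standard library are available. Lean on these libraries where they do the work, as an engineer would, in place of code of your own. Each camera call takes 0.05 s, during which the arm holds its last target. There are 200 camera calls.

## Working session

There is one attempt and no reset: what is moved stays moved. The work goes in short steps, Python scripts to look and compute and a tool call to move; the robot and the scene stay as the last step left them, time stands still between calls to the robot, and variables do not carry over. Pictures are saved under pics/ and viewed, about 8 in all and at most 12, crops included, and the job is handed in when it is done.

Besides the shell and the picture viewer there is one more tool, called after "Emit:" by a JSON object that holds its "api" and its "payload". carry_out: Moves the arm, as the interface text tells. Its arguments: {"type":"object","properties":{"plan":{"type":"array"},"squeeze":{"type":"number"}},"required":["plan"]}

```bash
mkdir -p pics; cat > h.py <<'E'
import numpy as np,cv2
from cell import arm
def cal(n):
    c=arm.get_calibration(n);R=cv2.Rodrigues(np.array(c["rvec"],float))[0];return np.array(c["intrinsics"]),R,np.array(c["tvec"],float).ravel()
def look(n,f):
    p,d=arm.get_image(n);cv2.imwrite("pics/"+f+".png",p[:,:,::-1]);np.save("pics/"+f+".npy",d);return p,d
def px2w(n,d,u,v):
    K,R,t=cal(n);z=np.median(d[v-1:v+2,u-1:u+2]);return R.T@(np.linalg.inv(K)@[u*z,v*z,z]-t)
def px2z(n,u,v,h):
    K,R,t=cal(n);r=R.T@np.linalg.inv(K)@[u,v,1];c=-R.T@t;return c+r*(h-c[2])/r[2]
def proj(n,P):
    K,R,t=cal(n);q=K@(R@np.array(P)+t);return q[:2]/q[2]
E
python3 - <<'E'
from h import *
for n in("top","scene"):look(n,n+"1")
print(arm.observe())
E
```

```text
{'clock': 0.1, 'joints': array([-1.42858041,  0.4352092 ,  0.02499337,  1.57398765, -0.01160239,
        1.13403648, -0.07505557]), 'dq': array([ 5.83048229e-06, -1.56047060e-03,  1.38303411e-03, -3.00088554e-03,
        1.43951080e-03, -1.26619861e-03, -8.59604145e-04]), 'joint_efforts': array([ 3.38062149e-03, -6.69126749e+01,  9.87978615e-01, -3.15145004e+01,
       -6.05464960e-02,  3.75054928e-02,  1.69558729e-05]), 'position': array([0.15145023, 0.60599328, 0.29149604]), 'ee_rot': array([-3.83659480e-01, -3.11803633e+00,  2.34834214e-03]), 'force': array([ 0.08189567,  0.71676683, -0.63113162]), 'ft_torque': array([ 0.03038087, -0.00754363, -0.00114526]), 'width': 0.9978311618894992}
```

View pics/top1.png

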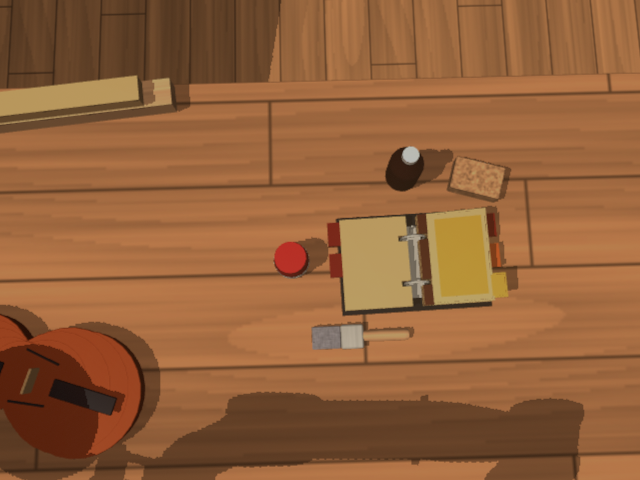

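View pics/scene1.png

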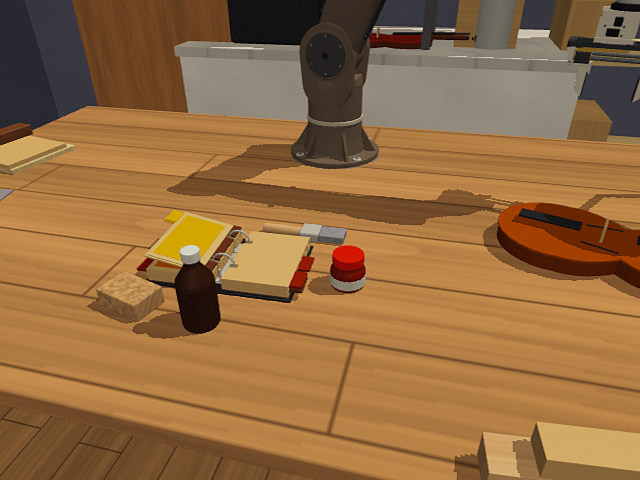

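The top view has the binder with its spine near (416,262), the yellow tab at (500,285), the amber tab at (497,254), the jar at (291,259), the bottle at (404,170), the block at (478,178) and the brush at (360,336). The scene view shows the top board slightly raised.

```bash
python3 - <<'E'
from h import *
d=np.load("pics/top1.npy")
K,R,t=cal("top");print("cam",-R.T@t,R.T[:,2],K[0,0])
for k,(u,v) in dict(tab=(500,285),tabfar=(505,285),tabn=(499,293),tabf=(499,277),amber=(498,254),leafmid=(462,257),leaf_in=(436,260),leaf_edge_n=(486,298),leaf_edge_f=(483,214),Lmid=(375,265),Lnear=(346,308),Lfar=(343,222),jar=(291,259),cap=(411,155),block=(478,178),brush=(362,336),handle=(400,336),cov_nl=(343,313),cov_nr=(490,305)).items(): print(k,px2w("top",d,u,v).round(4))
p=cv2.imread("pics/top1.png");c=p[190:350,300:530];cv2.imwrite("pics/c1.png",cv2.resize(c,None,fx=3.4,fy=3.4,interpolation=2))
E
```

```text
cam [0.46683442 0.09916151 1.08510199] [ 0.15399316 -0.005759   -0.98805513] 607.1090145144115
tab [ 0.5472 -0.1944  0.0595]
tabfar [ 0.5469 -0.2026  0.0602]
tabn [ 0.5338 -0.1919  0.0587]
tabf [ 0.5608 -0.1937  0.0594]
amber [ 0.6046 -0.2043  0.0259]
leafmid [ 0.5981 -0.1354  0.0485]
leaf_in [ 0.5955 -0.0924  0.0373]
leaf_edge_n [ 0.5263 -0.1708  0.0534]
leaf_edge_f [ 0.671  -0.1747  0.056 ]
Lmid [0.5909 0.0131 0.0265]
Lnear [0.517  0.0664 0.0285]
Lfar [0.669  0.0669 0.0269]
jar [0.6009 0.1583 0.0611]
cap [ 0.7559 -0.0434  0.135 ]
block [ 0.7412 -0.1761  0.0333]
brush [0.4684 0.0399 0.0189]
handle [ 0.4666 -0.0261  0.0186]
cov_nl [0.5096 0.0712 0.0022]
cov_nr [ 0.5167 -0.1906  0.0015]
```

View pics/c1.png

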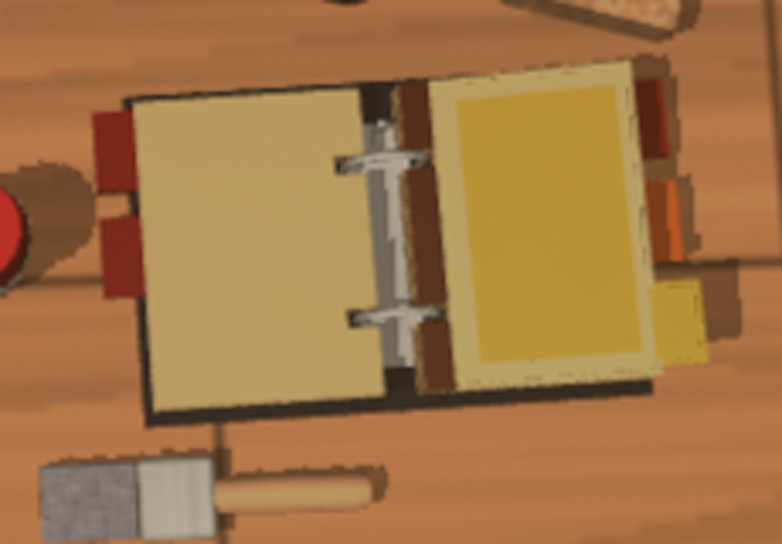

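```bash
python3 - <<'E'
from h import *
from scipy.optimize import least_squares
f=lambda u,v:(300+u/3.4,190+v/3.4)
pts=[(125,98,4,88,133),(150,425,4,-88,133),(650,392,4,-88,-133),(135,105,27,80,128),(360,90,27,80,10),(153,412,27,-80,128),(385,398,27,-80,10)]
W=np.array([px2z("top",*f(u,v),z/1e3)[:2] for u,v,z,_,_ in pts]);B=np.array([p[3:] for p in pts])/1e3
def T(q,B):c,s=np.cos(q[2]),np.sin(q[2]);return B@np.array([[c,s],[-s,c]])+q[:2]
r=least_squares(lambda q:(T(q,B)-W).ravel(),[.59,-.06,0]);print(r.x,(r.fun.reshape(-1,2)*1e3).round(1))
q=r.x;print("axis",q)
# leaf angle from depth on board face
d=np.load("pics/top1.npy")
for u,v in[(436,260),(450,260),(465,260),(480,260),(500,285)]:
    P=px2w("top",d,u,v);b=T([0,0,-q[2]],(P[:2]-q[:2])[None])[0];print(b.round(4),P[2].round(4),np.arctan2(P[2]-.032,-b[1]).round(3))
for ph in(.15,.2,.25):
  print(ph,T(q,np.array([[-.055,-.15*np.cos(ph)]])).round(4),.03+.15*np.sin(ph))
  for x in(-.076,-.034):print(proj("top",[*T(q,np.array([[x,-.15*np.cos(ph)]]))[0],.03+.15*np.sin(ph)]).round(1))
E
```

```text
[ 0.59707718 -0.05786611  0.03810397] [[ 0.4  1.1]
 [-1.9  2.3]
 [-1.8 -2.1]
 [ 0.9  0.4]
 [ 0.6  0.2]
 [ 0.6 -1.3]
 [ 1.2 -0.6]]
axis [ 0.59707718 -0.05786611  0.03810397]
[-0.0029 -0.0345] 0.0373 0.154
[-0.0052 -0.0575] 0.0436 0.199
[-0.0075 -0.0822] 0.0486 0.2
[-0.0097 -0.1068] 0.0531 0.195
[-0.055  -0.1345] 0.0595 0.202
0.15 [[ 0.5478 -0.2082]] 0.05241571987103988
[508.3 297.1]
[505.5 272.6]
0.2 [[ 0.5477 -0.2069]] 0.059800399619259176
[508.8 296.9]
[506.  272.2]
0.25 [[ 0.5477 -0.2052]] 0.06711059388817844
[509.1 296.7]
[506.3 271.8]
```

Emit:
{"api": "carry_out", "payload": {"plan": [[5, -5, 0, 0.05, 0], [10, -10, 0, 0.1, 0], [14, -14, 0, 0.15, 0], [18, -18, 0, 0.2, 0], [22, -22, 0, 0.25, 0], [26, -26, 0, 0.27, 0], [29, -30, 0, 0.27, 0], [31, -34, 0, 0.27, 0], [33, -38, 0, 0.27, 0], [35, -42, 0, 0.27, 0], [36, -46, 0, 0.27, 0], [37, -50, 0, 0.27, 0], [38, -54, 0, 0.27, 0], [39, -58, 0, 0.27, 0], [39.5, -63, 0, 0.27, 0], [39.5, -68, 0, 0.27, 0], [39.5, -73, 0, 0.27, 0], [39.5, -78, 0, 0.27, 0], [39.5, -83, 0, 0.27, 0], [39.5, -87, 0, 0.27, 0]], "squeeze": 10}}

```text
clock: 2.1
position: [0.546, -0.2616, 0.2913]
ee_rot: [0.04, -3.141, 0.002]
force: [1.7, 1.0, 0.4]
width: 0.003
```

Emit:
{"api": "carry_out", "payload": {"plan": [[0.2, -0.5, -4, 0.01, 0], [0.2, -0.5, -8, 0.01, 0], [0.2, -0.5, -12, 0.01, 0], [0.2, -0.5, -15, 0.01, 0], [0.2, -0.5, -17, 0.01, 0], [0.2, -0.5, -18.3, 0.01, 0], [0.2, -0.5, -18.3, 0.01, 0], [0.2, -0.5, -18.3, 0.01, 0]]}}

```text
clock: 2.9
position: [0.5483, -0.2668, 0.1089]
ee_rot: [-0.056, 3.141, -0.002]
force: [-0.3, -0.6, 0.8]
width: 0.008
```

```bash
python3 - <<'E'
from h import *
look("top","top2");look("scene","s2")
o=arm.observe();print(o["position"],o["force"])
a=cv2.resize(cv2.imread("pics/s2.png")[150:290,90:290],None,fx=4,fy=4,interpolation=2)
cv2.imwrite("pics/c2.png",a)
d=np.load("pics/s2.npy");np.save("x.npy",d)
E
```

```text
[ 0.54870248 -0.26694355  0.10959351] [-0.09096161  1.40891202 -0.05669721]
```

View pics/c2.png

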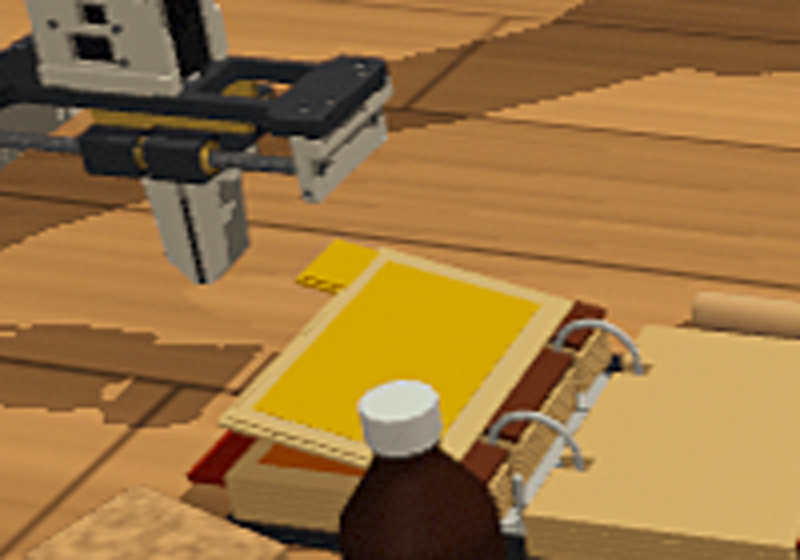

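```bash
python3 - <<'E'
from h import *
d=np.load("pics/s2.npy");K,R,t=cal("scene")
v,u=np.mgrid[180:225,110:165];z=d[180:225,110:165]
P=(np.stack([u*z,v*z,z],-1)@np.linalg.inv(K).T-t)@R
P=P.reshape(-1,3)-[.5487,-.2669,.1096-.066]
m=(abs(P[:,0])<.05)&(abs(P[:,1])<.05)&(P[:,2]>-.006)
Q=P[m]
for h in range(-4,70,5):
    s=Q[(Q[:,2]*1e3>=h)&(Q[:,2]*1e3<h+5)]
    if len(s):print(h,len(s),'x',(s[:,0].min()*1e3).round(1),(s[:,0].max()*1e3).round(1),'y',(s[:,1].min()*1e3).round(1),(s[:,1].max()*1e3).round(1), [tuple((a*1e3).round().astype(int)) for a in s[::max(1,len(s)//6),:2]])
a=cv2.resize(cv2.imread("pics/s2.png")[180:230,110:170],None,fx=12,fy=12,interpolation=2)
cv2.imwrite("pics/c3.png",a)
E
```

```text
1 13 x 8.5 12.8 y -8.5 6.0 [(np.int64(9), np.int64(-8)), (np.int64(9), np.int64(-4)), (np.int64(9), np.int64(0)), (np.int64(10), np.int64(6)), (np.int64(9), np.int64(-3)), (np.int64(10), np.int64(3)), (np.int64(13), np.int64(5))]
6 25 x 8.7 13.9 y -12.4 11.0 [(np.int64(11), np.int64(-12)), (np.int64(9), np.int64(-12)), (np.int64(9), np.int64(-3)), (np.int64(10), np.int64(7)), (np.int64(13), np.int64(-3)), (np.int64(14), np.int64(7)), (np.int64(11), np.int64(9))]
11 40 x -11.1 13.4 y -15.4 16.9 [(np.int64(-11), np.int64(15)), (np.int64(11), np.int64(-9)), (np.int64(6), np.int64(16)), (np.int64(10), np.int64(-6)), (np.int64(10), np.int64(8)), (np.int64(10), np.int64(0)), (np.int64(11), np.int64(15))]
16 46 x -11.3 13.0 y -18.2 18.5 [(np.int64(-11), np.int64(16)), (np.int64(-2), np.int64(17)), (np.int64(11), np.int64(-6)), (np.int64(12), np.int64(-14)), (np.int64(9), np.int64(1)), (np.int64(4), np.int64(16)), (np.int64(13), np.int64(17))]
21 50 x -11.1 14.0 y -18.4 18.2 [(np.int64(-9), np.int64(16)), (np.int64(-2), np.int64(18)), (np.int64(11), np.int64(-2)), (np.int64(11), np.int64(-16
[... 1589 characters left out ...]
4(-18)), (np.int64(13), np.int64(-13)), (np.int64(12), np.int64(-7)), (np.int64(8), np.int64(19)), (np.int64(11), np.int64(7)), (np.int64(10), np.int64(13)), (np.int64(8), np.int64(18))]
61 12 x 3.7 13.9 y 22.0 31.4 [(np.int64(5), np.int64(29)), (np.int64(13), np.int64(25)), (np.int64(12), np.int64(29)), (np.int64(9), np.int64(31)), (np.int64(11), np.int64(24)), (np.int64(14), np.int64(30))]
66 17 x -27.0 34.9 y -30.0 30.8 [(np.int64(-27), np.int64(28)), (np.int64(-13), np.int64(28)), (np.int64(-14), np.int64(29)), (np.int64(-8), np.int64(30)), (np.int64(12), np.int64(27)), (np.int64(11), np.int64(31)), (np.int64(22), np.int64(30)), (np.int64(27), np.int64(31)), (np.int64(30), np.int64(30))]
```

View pics/c3.png

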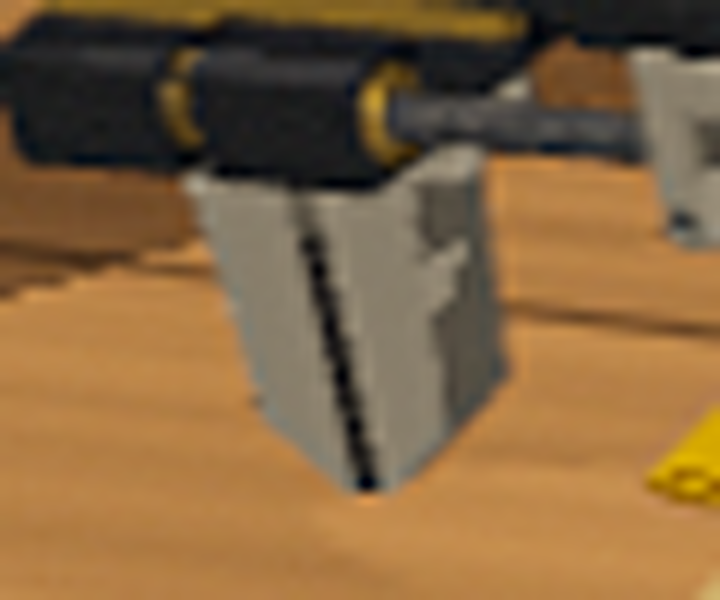

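The crops show the fingertips chamfered over their last 15 mm or so, with flat vertical sides above that. I'll put the flat side against the tab's outer lower edge and roll it up along the tab's arc.

Emit:
{"api": "carry_out", "payload": {"plan": [[0, 0, -1.2, 0, 0], [0, 1.5, -2.3, 0, 0], [0, 2.8, -2.3, 0, 0], [0, 3.7, -2.3, 0, 0], [0, 3.9, -2.3, 0, 0], [0, 4.1, -2.2, 0, 0], [0, 4.3, -1.9, 0, 0], [0, 4.45, -1.45, 0, 0], [0, 4.55, -1.0, 0, 0], [0, 4.65, -0.5, 0, 0], [0, 4.75, 0, 0, 0], [0, 4.9, 0.45, 0, 0], [0, 5.0, 0.9, 0, 0], [0, 5.15, 1.3, 0, 0]]}}

```text
clock: 4.4
position: [0.5486, -0.2147, 0.1228]
ee_rot: [-0.056, 3.14, -0.002]
force: [0.1, -1.8, 0.0]
width: 0.006
```

```bash
python3 - <<'E'
from h import *
look("top","top3");look("scene","s3")
o=arm.observe();print(o["position"],o["force"])
a=cv2.resize(cv2.imread("pics/s3.png")[150:310,90:330],None,fx=3.3,fy=3.3,interpolation=2)
cv2.imwrite("pics/c4.png",a)
d=np.load("pics/top3.npy");d1=np.load("pics/top1.npy")
for u,v in[(450,270),(465,270),(480,270),(375,265)]:
    print(px2w("top",d,u,v).round(4))
E
```

```text
[ 0.54898472 -0.21454399  0.12302112] [ 0.04190725 -0.59073125  0.44506273]
[ 0.575  -0.1112  0.0598]
[ 0.5733 -0.1345  0.0691]
[ 0.5627 -0.1354  0.1645]
[0.5909 0.0131 0.0258]
```

View pics/c4.png

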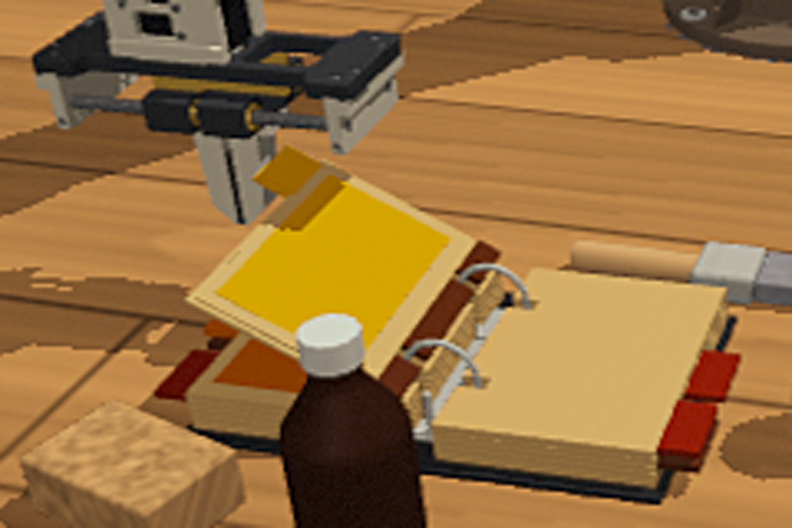

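The board is up to about 0.4 rad and the binder hasn't moved. Next I'll work out the rest of the arc.

```bash
python3 - <<'E'
from h import *
O=np.array([-.060,.030]);I=.002
A=np.array([.0185,-.051]);B=np.array([.005,-.066])
for p in np.r_[np.arange(.45,3.12,.075),3.14]:
    e=np.array([-np.cos(p),np.sin(p)]);n=np.array([-np.sin(p),-np.cos(p)])
    if p<1.5:
        c=O+.15*e+.002*n;T=np.array([c[0]-.0185+I,c[1]+.036+min(.004,(p-.4)*.01)])
    else:
        D=A if A@n<B@n else B
        w=np.clip((p-1.5)/.8,0,1);r=.138
        # radius set by B smoothly moved from A's
        a=(A@e)*(1-w)+(B@e)*w
        T=O+e*(r-a)+n*(.002-I-D@n)
    print(p.round(3),((T-[-.2146,.1229])*100).round(2))
E
```

```text
0.45 [0.22 0.7 ]
0.525 [0.73 1.78]
0.6 [1.32 2.81]
0.675 [1.97 3.8 ]
0.75 [2.7  4.74]
0.825 [3.48 5.59]
0.9 [4.33 6.34]
0.975 [5.23 7.01]
1.05 [6.17 7.62]
1.125 [7.16 8.16]
1.2 [8.19 8.62]
1.275 [9.25 9.  ]
1.35 [10.33  9.3 ]
1.425 [11.43  9.52]
1.5 [12.63  9.58]
1.575 [13.67  9.75]
1.65 [14.73  9.87]
1.725 [15.8   9.92]
1.8 [16.9   9.89]
1.875 [18.   9.8]
1.95 [19.11  9.62]
2.025 [20.22  9.36]
2.1 [21.33  9.  ]
2.175 [22.41  8.56]
2.25 [23.47  8.02]
2.325 [24.41  7.37]
2.4 [25.14  6.63]
2.475 [25.81  5.84]
2.55 [26.41  5.01]
2.625 [26.96  4.13]
2.7 [27.44  3.21]
2.775 [27.84  2.26]
2.85 [28.18  1.28]
2.925 [28.44  0.28]
3.0 [28.62 -0.74]
3.075 [28.73 -1.77]
3.14 [28.76 -2.67]
```

Emit:
{"api": "carry_out", "payload": {"plan": [[0, 0.2, 0.6, 0, 0], [0, 0.5, 1.2, 0, 0], [0, 0.75, 1.8, 0, 0], [0, 1.0, 2.3, 0, 0], [0, 1.3, 2.8, 0, 0], [-0.1, 1.65, 3.3, 0, 0], [-0.1, 2.0, 3.8, 0, 0], [-0.1, 2.35, 4.3, 0, 0], [-0.1, 2.7, 4.75, 0, 0], [-0.1, 3.1, 5.2, 0, 0], [-0.15, 3.5, 5.6, 0, 0], [-0.15, 3.9, 6.0, 0, 0], [-0.15, 4.35, 6.35, 0, 0], [-0.2, 4.8, 6.7, 0, 0], [-0.2, 5.25, 7.0, 0, 0], [-0.2, 5.7, 7.3, 0, 0], [-0.25, 6.2, 7.6, 0, 0], [-0.25, 6.7, 7.9, 0, 0], [-0.3, 7.2, 8.15, 0, 0], [-0.3, 7.7, 8.4, 0, 0]]}}

```text
clock: 6.5
position: [0.5459, -0.137, 0.2072]
ee_rot: [-0.057, 3.139, -0.002]
force: [1.0, 0.1, -1.2]
width: 0.004
```

```bash
python3 - <<'E'
from h import *
look("scene","s4")
o=arm.observe();print(o["position"],o["force"])
a=cv2.resize(cv2.imread("pics/s4.png")[110:310,90:330],None,fx=3,fy=3,interpolation=2)
cv2.imwrite("pics/c5.png",a)
E
```

```text
[ 0.54617572 -0.136091    0.20749576] [-0.84146637  0.28133157  0.65187356]
```

View pics/c5.png

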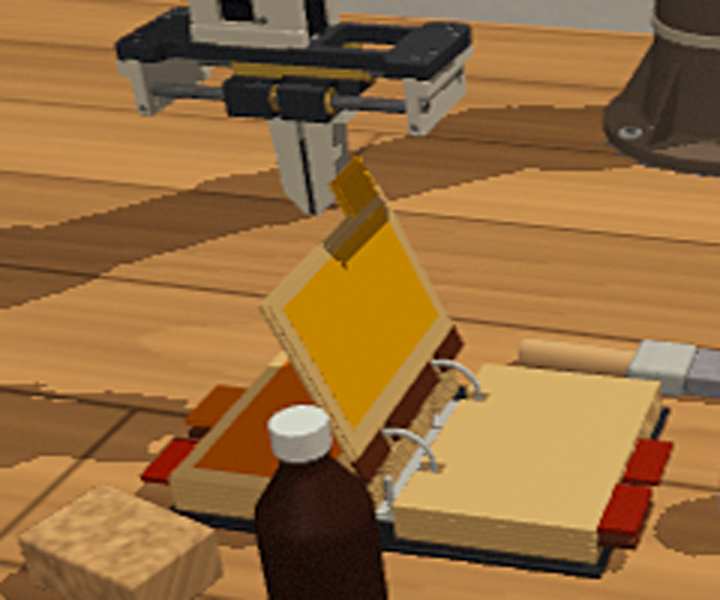

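Emit:
{"api": "carry_out", "payload": {"plan": [[0, 0.4, 0.15, 0, 0], [0, 1.1, 0.4, 0, 0], [-0.1, 1.8, 0.65, 0, 0], [-0.1, 2.5, 0.85, 0, 0], [-0.1, 3.25, 1.0, 0, 0], [-0.15, 4.0, 1.1, 0, 0], [-0.2, 4.8, 1.15, 0, 0], [-0.2, 5.5, 1.25, 0, 0], [-0.2, 6.2, 1.35, 0, 0], [-0.25, 6.9, 1.4, 0, 0], [-0.3, 7.65, 1.45, 0, 0], [-0.3, 8.4, 1.45, 0, 0], [-0.3, 9.1, 1.45, 0, 0], [-0.35, 9.8, 1.4, 0, 0], [-0.4, 10.55, 1.3, 0, 0], [-0.4, 11.3, 1.15, 0, 0], [-0.45, 12.05, 1.0, 0, 0], [-0.45, 12.8, 0.8, 0, 0], [-0.5, 13.5, 0.55, 0, 0], [-0.5, 14.2, 0.25, 0, 0]]}}

```text
clock: 8.55
position: [0.5411, 0.0065, 0.2098]
ee_rot: [-0.059, 3.139, -0.001]
force: [-0.4, -0.0, 0.4]
width: 0.005
```

```bash
python3 - <<'E'
from h import *
look("scene","s5")
o=arm.observe();print(o["position"],o["force"])
a=cv2.resize(cv2.imread("pics/s5.png")[110:310,130:370],None,fx=3,fy=3,interpolation=2)
cv2.imwrite("pics/c6.png",a)
E
```

```text
[0.54092247 0.00790398 0.20924119] [ 0.10483777  0.59194698 -0.25435995]
```

View pics/c6.png

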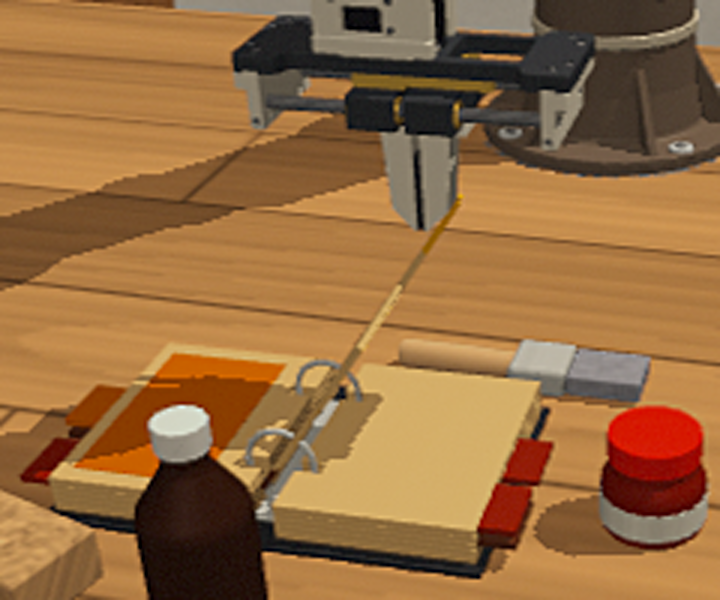

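Emit:
{"api": "carry_out", "payload": {"plan": [[0, 0.55, -0.25, 0, 0], [0, 1.25, -0.6, 0, 0], [-0.1, 1.9, -1.05, 0, 0], [-0.1, 2.45, -1.5, 0, 0], [-0.1, 2.95, -2.0, 0, 0], [-0.1, 3.4, -2.55, 0, 0], [-0.15, 3.8, -3.1, 0, 0], [-0.15, 4.2, -3.65, 0, 0], [-0.2, 4.6, -4.2, 0, 0], [-0.2, 4.9, -4.85, 0, 0], [-0.2, 5.2, -5.4, 0, 0], [-0.2, 5.5, -6.05, 0, 0], [-0.2, 5.75, -6.7, 0, 0], [-0.2, 6.0, -7.35, 0, 0], [-0.2, 6.15, -8.0, 0, 0], [-0.2, 6.3, -8.7, 0, 0], [-0.2, 6.4, -9.4, 0, 0], [-0.2, 6.5, -10.05, 0, 0], [-0.2, 6.5, -10.7, 0, 0], [-0.2, 6.5, -11.1, 0, 0]]}}

```text
clock: 10.6
position: [0.5387, 0.0729, 0.0976]
ee_rot: [-0.061, 3.14, 0.0]
force: [-2.0, 0.8, 7.2]
width: 0.004
```

```bash
python3 - <<'E'
from h import *
look("scene","s6");o=arm.observe();print(o["position"],o["force"])
d=np.load("pics/s6.npy");print([px2w("scene",d,u,v).round(4) for u,v in[(265,240),(290,245),(280,265),(240,270),(250,250),(300,265)]])
E
```

```text
[0.53882901 0.0728678  0.09758299] [-2.10242987  0.16868092  8.12432743]
[array([ 0.5521, -0.0111,  0.0323]), array([0.5584, 0.0399, 0.0325]), array([0.6241, 0.042 , 0.0323]), array([ 0.654 , -0.0202,  0.032 ]), array([ 0.5916, -0.0259,  0.0326]), array([0.6028, 0.0716, 0.0227])]
```

The board is bottomed out (8 N up, its surface about 32 mm high). I'll press it slightly more, then lift straight up.

Emit:
{"api": "carry_out", "payload": {"plan": [[0, 0, -0.05, 0, 0], [0, 0, -0.05, 0, 0], [0, 0, 0.3, 0, 0], [0, 0, 1, 0, 0], [0, 0, 3, 0, 0], [0, 0, 6, 0, 0], [0, 0, 10, 0, 0], [0, 0, 14, 0, 0], [-3, 4, 17, 0, 0], [-6, 8, 18, 0, 0], [-8, 12, 18, 0, 0], [-8, 16, 18, 0, 0], [-8, 20, 18, 0, 0], [-8, 20, 18, 0, 0]]}}

```text
clock: 12.05
position: [0.4574, 0.2791, 0.278]
ee_rot: [-0.073, 3.139, 0.005]
force: [-0.2, -1.4, -1.5]
width: 0.01
```

```bash
python3 - <<'E'
from h import *
p,d=look("top","top7");o=arm.observe();print(o["position"],o["force"])
for u,v in[(355,240),(355,265),(355,290),(400,230),(335,293),(462,257),(490,254),(440,257),(291,259),(411,155),(478,178)]:print((u,v),px2w("top",d,u,v).round(4))
a=np.hstack([cv2.imread("pics/top1.png")[130:350,270:530],cv2.imread("pics/top7.png")[130:350,270:530]])
cv2.imwrite("pics/c7.png",cv2.resize(a,None,fx=1.53,fy=1.53*1.5,interpolation=2))
E
```

```text
[0.45803533 0.27577383 0.27774813] [ 0.04782514 -1.18504865  0.38290481]
(355, 240) [0.6355 0.0469 0.0312]
(355, 265) [0.5911 0.0485 0.0323]
(355, 290) [0.5475 0.05   0.032 ]
(400, 230) [ 0.6512 -0.033   0.0308]
(335, 293) [0.5433 0.0848 0.0316]
(462, 257) [ 0.6008 -0.1403  0.0271]
(490, 254) [ 0.6048 -0.19    0.0266]
(440, 257) [ 0.6018 -0.1015  0.0277]
(291, 259) [0.6009 0.1583 0.0612]
(411, 155) [ 0.756  -0.0434  0.1347]
(478, 178) [ 0.741  -0.1759  0.0341]
```

View pics/c7.png

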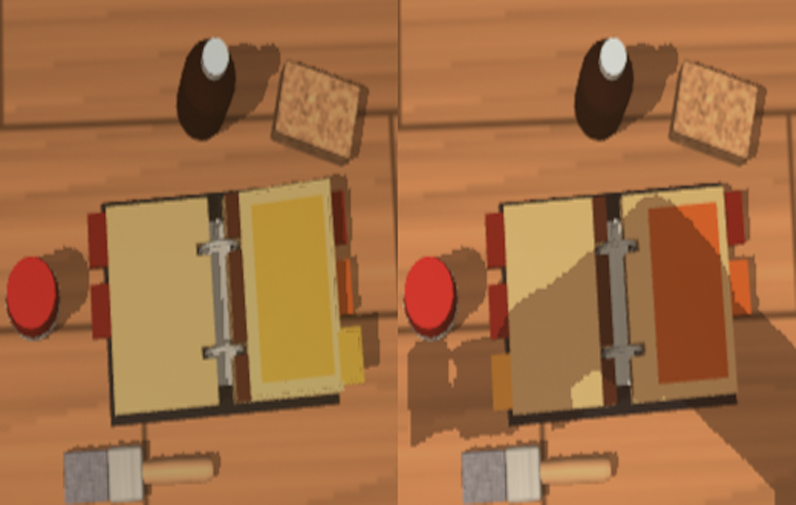

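Before and after views side by side: the yellow board lies flat on the left with its tab at about (500,380) in the crop. The amber board shows on the right, and the binder and bystanders haven't moved. Handing in.

```bash
python3 -c "
from cell import arm
print(arm.sign_off())"
```

```text
the job is handed in; nothing more can be done
None
```

The top sample board is turned over the arches and lies flat on the left-hand pile, with the amber shade now showing on the right. I handed the job in at about 12 s on the robot's clock.

- **How it was turned:** With the gripper shut, I pushed the yellow tab up from its outer lower edge with the side of the fingers. I followed its arc past upright, pushed the board down from its bare back with the fingertips, then lifted clear. The board was never gripped. The fingertips have a chamfered end, so the lift used the flat part just above it.
- **Last checks:** The board's upper side reads 31–32 mm above the bench, against 32 mm expected. The amber board reads about 27 mm and still lies flat. The jar, bottle cap and block read within 1 mm of where they started. The binder and brush look unmoved in before-and-after pictures; I did not re-measure them.
- **Forces:** Readings between moves stayed within a couple of newtons while turning, and reached about 8 N when pressing the board flat. I had no reading during the last 0.5 mm of pressing.

No check failed or disagreed.

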